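# Sort two sealed filter cassettes by weight and dock them fully home

### The arm

A 6-joint arm with a two-finger parallel gripper is mounted at the origin on the work surface. World frame = base frame: x ahead of the robot, y to its left, z up, the work surface at z = 0. Lengths are in mm, angles in rad, forces in N, time in s.
With the tool pointing down it reaches from about 275 to 750 mm from the base axis. Payload 10.2 kg.
Tool frame: the origin (TCP) lies midway between the tips of the shut fingers; the grasp point (between the pads) lies grip_depth behind it (grip_depth is the distance from the TCP to the grasp point, in mm); z points along the fingers, y is the line along which they close (so a half turn about z gives the same grasp; the last joint's range is limited). The gripper opens to 85 mm and grips with 20 to 120 N. Pads are 22 mm wide; open, the fingers measure 114 mm over their backs; the gripper's body (76 mm by 85 mm) begins 54 mm behind the grasp point. The pads swing forward as they close: fully open they stand 13 mm farther back than shut.
Start: joints at [-1.558, 0.313, 1.498, -0, 1.331, -0.223], TCP at [122.637, -510.481, 231.294] pointing down, gripper open.
Joint ranges: [-2.94, 2.94], [-0.97, 2.17], [0.19, 2.56], [-1.23, 4.37], [0.02, 3.11], [-2.88, 2.88]. Speed limits (rad/s): [2.39, 2.39, 3.01, 3.14, 3.14, 3.14].

### API

Orientations are given as a unit quaternion [w, x, y, z].
In Python, from rig import * gives the robot as it stands.
- The arm moves only by the tool servo_tool, never from a script. Its argument "commands" is a list of rows, each a list of 3 entries, a list of its own where there are three numbers: the gripper command: -1 is fully open, 1 is shut, values between are in proportion, then the shift along the tool's x, y, z in m, then the turn, a rotation vector about the tool's x, y, z in units of 6 degrees (1.0 is 6 degrees). In form: [[grip, [dx, dy, dz], [ax, ay, az]], ...]. A call has 1 to 10 rows; each row shifts and turns the commanded pose from where the row before left it, along the tool's axes as they then stand; what a row does not reach is not made up. A row lasts 1/12 s, in which the tool goes at most 41.7 mm and 7.16 degrees, less where a joint would pass 70% of its speed; a pose out of reach is approached as far as the arm can. A call is refused whole if a number of a shift passes 0.0417 or a number of a turn 1, either way. A call with a gripper value outside its range is refused whole. The fingers move at their own pace and stop on an object; "squeeze" is the grip in N (left out, the last holds). Time passes only in rows, so rows that do not move let the fingers close. It gives the time, the measured TCP pose, the force, the opening and the grip force at its end, in the units of the state.
- sense(): the state, without advancing time (a new reading comes with each control period).
- capture(name): name is "scene" or "top" or "wrist"; returns a dict with "pixels" (420x560x3 uint8, red, green, blue), "z_map" (420x560 float32, mm along the optical axis (not along the pixel's ray), 0 where there is no reading), "fx", "fy", "cx", "cy" (pixels), "distortion" ([k1, k2, p1, p2, k3] as OpenCV has them; the pictures are not rectified), "rvec" (rotation vector, rad) and "tvec" (3), from world to camera coordinates, as OpenCV has them; the wrist camera has in their place "T_tool_cam" (4x4, takes a point from camera to tool coordinates, whose origin is the TCP and whose axes are the flange's). Camera axes: x right, y down, z forward; pixel columns grow to the right and rows downward; lengths in mm; the calibration is good to about 2 mm. A picture is of the moment at which its call begins: read the wrist's pose just before it.
- finish_job(): hands the job in; it is judged then, once.
The state is a dict: "time_s": time; "joints": joint angles; "dq": joint speeds; "tau": joint torques, N m; "eef_pos": TCP position; "ee_rot": TCP orientation; "force": force on the tool from outside, world axes, zero at the start; "wrist_torque": the same for the moment, N m; "grip_width": opening from 0.0 (shut) to 1.0 (fully open); "grip_force": force on a finger pad.
Only numpy, scipy, OpenCV 4.12 (cv2) and the standard library are available. Lean on these libraries where they do the work, as an engineer would, in place of code of your own. Each camera call takes 0.05 s, during which the arm holds its last target. There are 200 camera calls.

### The job

One of the two identical sealed cassettes on the wooden stand holds a filter cube, the other is empty, and only the weight tells. Lift a cassette just clear of the stand and hold it still there for a moment to feel its load, then put the heavy one into the blue dock and the light one into the yellow dock, pushing each gently down until you feel its pan hit bottom, with no more than 30 N. Leave both home, upright and released, and do not disturb the oil bottle, the slide box or the bare objective.

Things in the scene. Friction and masses are not known exactly. Their poses are not given: they have to be found in the camera images.
- cassette_a: One of two outwardly identical sealed black cassettes (the other: cassette_b), a square upright box 40 x 40 x 70 mm with a grey band near the top, standing in a recess of the stand. One of the two weighs 0.4 to 0.65 kg, the other 0.08 to 0.16 kg; which one changes from run to run. The filling has about 1 mm of play inside. Origin: centre of the underside; z up, x and y square to the sides.
- cassette_b: One of two outwardly identical sealed black cassettes (the other: cassette_a), a square upright box 40 x 40 x 70 mm with a grey band near the top, standing in a recess of the stand. One of the two weighs 0.4 to 0.65 kg, the other 0.08 to 0.16 kg; which one changes from run to run. The filling has about 1 mm of play inside. Origin: centre of the underside; z up, x and y square to the sides.
- stand: Fixed wooden board 90 x 210 x 14 mm with two square recesses 43 mm wide and 6 mm deep (floor 8 mm above the table), centred 55 mm either side of its middle along its y. Origin: centre of the underside; x across, y along the board, z up.
- dock_full: Blue block 80 x 80 x 34 mm fixed on the table, for the heavy (full) cassette. A square well 43 mm wide, edges chamfered, goes down through it, square to the block; in it lies a movable aluminium pan. Origin: centre of the underside; x and y along the sides, z up.
- dock_empty: Yellow block 80 x 80 x 34 mm fixed on the table, for the light (empty) cassette. A square well 43 mm wide, edges chamfered, goes down through it, square to the block; in it lies a movable aluminium pan. Origin: centre of the underside; x and y along the sides, z up.
- dock_full_mouth (a point): Centre of the well's mouth in the blue block, level with its top, 34 mm above the table.
- dock_empty_mouth (a point): Centre of the well's mouth in the yellow block, level with its top, 34 mm above the table.
- pan_full (a joint): Downward travel of the pan in dock_full, 0 to 0.016 m; 0.016 is its bottom stop (home). It starts at 0 to 0.004, its top 4 to 16 mm below the block's top. A steady friction of about 7 N, more than a cassette weighs, holds it where it is left. At the stop the resistance rises sharply. The stop's depth varies by run and dock: a cassette resting on a homed pan has its underside 20 to 29 mm below the block's top.
- pan_empty (a joint): Downward travel of the pan in dock_empty, 0 to 0.016 m; 0.016 is its bottom stop (home). It starts at 0 to 0.004, its top 4 to 16 mm below the block's top. A steady friction of about 7 N, more than a cassette weighs, holds it where it is left. At the stop the resistance rises sharply. The stop's depth varies by run and dock: a cassette resting on a homed pan has its underside 20 to 29 mm below the block's top.
- oil_bottle: Amber oil bottle with a white cap, 30 mm wide, 55 mm tall, standing. Origin: centre of its underside. Not part of the job: leave it where it is.
- slide_box: Closed green slide box 85 x 100 x 30 mm. Origin: centre of its underside. Not part of the job: leave it where it is.
- bare_objective: Steel microscope objective standing on its thread, 31 mm wide, 46 mm tall. Origin: centre of its underside. Not part of the job: leave it where it is.

How it is judged (in metres and radians):
On the way, in this order (a step that is already met when the one before it is completed fails the run):
1. a cassette is lifted just clear of the stand (underside 3 to 50 mm above the recess floor) and held still there, touching neither stand nor docks (((contact force between cassette_a and stand below 0.05 N and z of cassette_a in the frame of stand between 0.011 and 0.058 m and linear speed of cassette_a below 0.03 m/s and contact force between cassette_a and the fingers above 1 N and contact force between cassette_a and dock_full below 0.05 N and contact force between cassette_a and dock_empty below 0.05 N and contact force between cassette_a and pan_full below 0.05 N and contact force between cassette_a and pan_empty below 0.05 N) or (contact force between cassette_b and stand below 0.05 N and z of cassette_b in the frame of stand between 0.011 and 0.058 m and linear speed of cassette_b below 0.03 m/s and contact force between cassette_b and the fingers above 1 N and contact force between cassette_b and dock_full below 0.05 N and contact force between cassette_b and dock_empty below 0.05 N and contact force between cassette_b and pan_full below 0.05 N and contact force between cassette_b and pan_empty below 0.05 N))), for 0.3 s.
2. one cassette is home in its right dock and let go: the heavy one in the blue or the light one in the yellow, shown by its weight on the pan (((value of joint pan_full above 0.014 m and horizontal distance between cassette_a and dock_full_mouth below 0.005 m and z of cassette_a in the frame of dock_full_mouth below -0.008 m and angle between cassette_a's own z axis and vertical below 0.1 rad and contact force between cassette_a and the arm below 0.05 N and contact force between cassette_a and pan_full above 2.8 N) or (value of joint pan_empty above 0.014 m and horizontal distance between cassette_a and dock_empty_mouth below 0.005 m and z of cassette_a in the frame of dock_empty_mouth below -0.008 m and angle between cassette_a's own z axis and vertical below 0.1 rad and contact force between cassette_a and the arm below 0.05 N and contact force between cassette_a and pan_empty between 0.3 and 2.2 N) or (value of joint pan_full above 0.014 m and horizontal distance between cassette_b and dock_full_mouth below 0.005 m and z of cassette_b in the frame of dock_full_mouth below -0.008 m and angle between cassette_b's own z axis and vertical below 0.1 rad and contact force between cassette_b and the arm below 0.05 N and contact force between cassette_b and pan_full above 2.8 N) or (value of joint pan_empty above 0.014 m and horizontal distance between cassette_b and dock_empty_mouth below 0.005 m and z of cassette_b in the frame of dock_empty_mouth below -0.008 m and angle between cassette_b's own z axis and vertical below 0.1 rad and contact force between cassette_b and the arm below 0.05 N and contact force between cassette_b and pan_empty between 0.3 and 2.2 N))), for 0.2 s.
At the end, for the whole second after the job is handed in: The heavy cassette stands in the blue dock (its pan carries more than 2.8 N) and the light one in the yellow dock (its pan carries 0.3 to 2.2 N), each pan pressed to within 2 mm of its bottom stop, each cassette centred within 5 mm, upright within 0.1 rad, at rest and released ((((value of joint pan_full above 0.014 m and horizontal distance between cassette_a and dock_full_mouth below 0.005 m and z of cassette_a in the frame of dock_full_mouth below -0.008 m and angle between cassette_a's own z axis and vertical below 0.1 rad and contact force between cassette_a and the arm below 0.05 N and contact force between cassette_a and pan_full above 2.8 N) and (value of joint pan_empty above 0.014 m and horizontal distance between cassette_b and dock_empty_mouth below 0.005 m and z of cassette_b in the frame of dock_empty_mouth below -0.008 m and angle between cassette_b's own z axis and vertical below 0.1 rad and contact force between cassette_b and the arm below 0.05 N and contact force between cassette_b and pan_empty between 0.3 and 2.2 N)) or ((value of joint pan_full above 0.014 m and horizontal distance between cassette_b and dock_full_mouth below 0.005 m and z of cassette_b in the frame of dock_full_mouth below -0.008 m and angle between cassette_b's own z axis and vertical below 0.1 rad and contact force between cassette_b and the arm below 0.05 N and contact force between cassette_b and pan_full above 2.8 N) and (value of joint pan_empty above 0.014 m and horizontal distance between cassette_a and dock_empty_mouth below 0.005 m and z of cassette_a in the frame of dock_empty_mouth below -0.008 m and angle between cassette_a's own z axis and vertical below 0.1 rad and contact force between cassette_a and the arm below 0.05 N and contact force between cassette_a and pan_empty between 0.3 and 2.2 N))) and linear speed of each of cassette_a, cassette_b below 0.02 m/s); the robot touches nothing.
It fails at once if a cassette is pressed on a dock or a pan with more than 30 N (contact force between any of cassette_a, cassette_b and dock_full above 30 N or contact force between any of cassette_a, cassette_b and dock_empty above 30 N or contact force between any of cassette_a, cassette_b and pan_full above 30 N or contact force between any of cassette_a, cassette_b and pan_empty above 30 N).
It fails at once if a cassette is tipped more than 0.6 rad (angle between any of cassette_a, cassette_b's own z axis and vertical above 0.6 rad).
It fails at once if the oil bottle, slide box or bare objective is moved more than 15 mm (distance of any of oil_bottle, slide_box, bare_objective from where it was at the start of the episode above 0.015 m).
It also fails if it takes over 67 s, if anything falls off the work surface, if the arm or the gripper's body presses on something with over 40 N, if the wrist force passes 120 N, or if a joint passes its speed limit or range.

## Working session

There is one attempt and no reset: what is moved stays moved. The work goes in short steps, Python scripts to look and compute and a tool call to move; the robot and the scene stay as the last step left them, time stands still between calls to the robot, and variables do not carry over. Pictures are saved under pics/ and viewed, at most 10 in all, crops included, and the job is handed in when it is done.

Besides the shell and the picture viewer there is one more tool, called after "Emit:" as a command line: name --argument value ..., lists and objects as JSON in quotes. servo_tool: Moves the arm, as the interface text tells. Its arguments: {"type":"object","properties":{"commands":{"type":"array"},"squeeze":{"type":"number"}},"required":["commands"]}

```bash
mkdir -p pics
cat > h.py <<'E'
from rig import *
import numpy as np, cv2
from scipy.spatial.transform import Rotation as R
def cam(n):
    s=sense(); c=capture(n)
    K=np.array([[c['fx'],0,c['cx']],[0,c['fy'],c['cy']],[0,0,1.]]); D=np.array(c['distortion'],float)
    if n=='wrist':
        q=s['ee_rot']; T=np.eye(4); T[:3,:3]=R.from_quat([q[1],q[2],q[3],q[0]]).as_matrix(); T[:3,3]=s['eef_pos']
        T=T@np.array(c['T_tool_cam'])
    else:
        Rm=cv2.Rodrigues(np.array(c['rvec'],float))[0]; T=np.eye(4); T[:3,:3]=Rm.T; T[:3,3]=-Rm.T@np.array(c['tvec'],float).ravel()
    return c,K,D,T
def plane(uv,z,K,D,T):
    p=cv2.undistortPoints(np.array(uv,float).reshape(-1,1,2),K,D)[:,0]
    d=np.c_[p,np.ones(len(p))]@T[:3,:3].T
    o=T[:3,3]; return o+d*((z-o[2])/d[:,2])[:,None]
def cloud(c,K,D,T):
    h,w=c['z_map'].shape; v,u=np.mgrid[:h,:w]
    p=cv2.undistortPoints(np.c_[u.ravel(),v.ravel()].astype(float).reshape(-1,1,2),K,D)[:,0]
    z=c['z_map'].ravel()[:,None]
    P=np.c_[p*z,z]@T[:3,:3].T+T[:3,3]; P[z[:,0]==0]=np.nan
    return P.reshape(h,w,3)
def save(n,c): cv2.imwrite('pics/'+n,cv2.cvtColor(c['pixels'],cv2.COLOR_RGB2BGR))
E
python3 - <<'E'
from h import *
print(sense())
c,K,D,T=cam('top'); save('top.png',c); print(T[:3,3],T[:3,2])
c,K,D,T=cam('scene'); save('scene.png',c); print(T[:3,3],T[:3,2])
E
```

```text
{'time_s': 0.0, 'joints': array([-1.55839130e+00,  3.13482289e-01,  1.49847292e+00, -8.24257062e-07,
        1.33100334e+00, -2.23383261e-01]), 'dq': array([-0.00148999, -0.00071279,  0.00025178,  0.00064863,  0.00037034,
       -0.00015818]), 'tau': array([ 1.58104260e-03, -4.12262678e+01, -2.59743440e+01, -1.03748957e-04,
        4.09666260e-03, -1.20084738e-05]), 'eef_pos': array([ 122.63807624, -510.19698634,  230.70506798]), 'ee_rot': array([-6.79195021e-04,  9.93058288e-01,  1.17621301e-01,  7.15121289e-05]), 'force': array([-0.2422491 , -0.11425176,  0.70560679]), 'wrist_torque': array([ 0.00435813, -0.00508384, -0.00426558]), 'grip_force': 0.0, 'grip_width': 1.0012579578762446}
[550.96984642  13.94402254 995.3632497 ] [ 0.08261565 -0.0205041  -0.99637053]
[1236.99932567  260.9391029   715.58100612] [-0.66905183 -0.25196854 -0.69920062]
```

View pics/top.png

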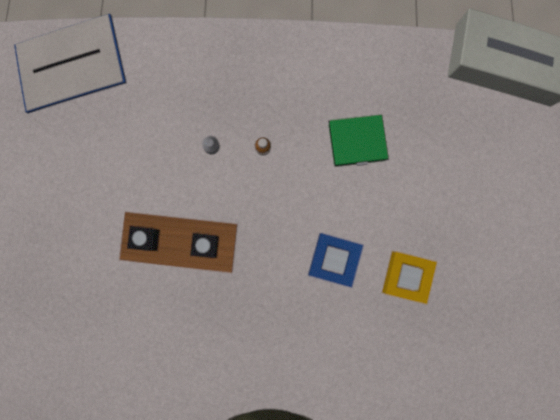

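View pics/scene.png

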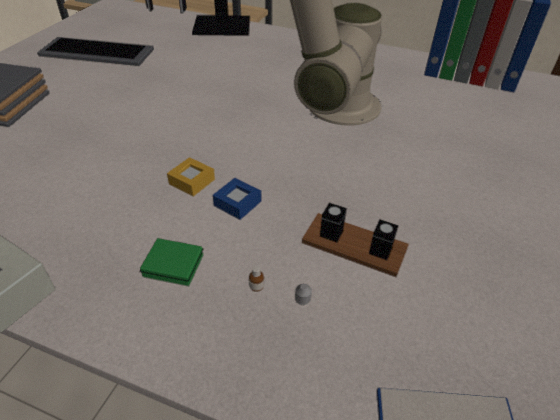

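The top view shows the stand at (178,241) with cassettes at (143,238) and (204,245). The blue dock is at (336,260) and the yellow at (410,277). The slide box (358,140), bottle (263,146) and objective (211,145) are on the far side, clear of the work.

```bash
cat > m.py <<'E'
from h import *
def rect(m):
    cs,_=cv2.findContours(m.astype(np.uint8),cv2.RETR_EXTERNAL,cv2.CHAIN_APPROX_NONE)
    return max(cs,key=cv2.contourArea)[:,0,:]
def fit(P):
    (cx,cy),(w,h),a=cv2.minAreaRect(P[:,:2].astype(np.float32)); return np.round([cx,cy,w,h,a],1)
E
python3 - <<'E'
from m import *
c,K,D,T=cam('top'); hsv=cv2.cvtColor(c['pixels'],cv2.COLOR_RGB2HSV); P=cloud(c,K,D,T); H,S,V=[hsv[...,i].astype(int) for i in range(3)]
for n,m,z in [('blue',(abs(H-110)<12)&(S>150)&(V>60),34),('yellow',(abs(H-22)<6)&(S>180)&(V>120),34)]:
    m[:200]=0; r=rect(m); print(n,fit(plane(r,z,K,D,T)), np.nanmedian(P[m][:,2]))
    # inner well
    full=np.zeros(m.shape,np.uint8); cv2.fillPoly(full,[r],1); inn=(full>0)&~m
    ri=rect(cv2.erode(inn.astype(np.uint8),None)); print('  well',fit(plane(ri,34,K,D,T)), np.nanmedian(P[inn][:,2]))
m=(abs(H-11)<8)&(S>100); m[:200]=0; m[:,250:]=0
print('stand',fit(plane(rect(m),14,K,D,T)))
# cassette tops by height
for u0,u1 in((120,172),(180,230)):
    mm=np.zeros(m.shape,bool); mm[215:270,u0:u1]=1; mm&=(P[...,2]>65)
    print('cas',mm.sum(),fit(P[mm]),np.median(P[mm],axis=0))
for n,(u,v),z in[('obj',(211,145),46),('bot',(263,146),55),('box',(358,140),30)]: print(n,plane([(u,v)],z,K,D,T)[0])
E
```

```text
blue [ 534.2 -108.    77.3   74.9   75.6] 33.03723690899602
  well [ 534.2 -107.1   39.8   42.7   75.4] 24.06214541852046
yellow [ 505.8 -243.9   83.7   76.2   76.9] 33.06492716044147
  well [ 505.  -244.9   38.9   41.7   77.3] 25.797018739496366
stand [558.2 178.8 207.4  87.2  85.6]
cas 569 [562.9 234.8  41.2  40.8  85.5] [562.56992409 233.86874424  76.76974591]
cas 552 [553.  124.3  41.2  40.   85. ] [553.15955804 123.85197597  76.91731788]
obj [732.56955387 120.36559611  46.        ]
bot [731.64224685  27.07721543  55.        ]
box [ 753.60339095 -146.34562702   30.        ]
```

```bash
cat >> h.py <<'E'
def go(x,y,z,yaw):
    s=sense(); q=s['ee_rot']; M=R.from_quat([q[1],q[2],q[3],q[0]]).as_matrix()
    y0=np.degrees(np.arctan2(M[1,0],M[0,0]))
    t=np.radians(yaw); M2=np.array([[np.cos(t),np.sin(t),0],[np.sin(t),-np.cos(t),0],[0,0,-1]])
    d=np.array([x,y,z])-s['eef_pos']
    print('t',s['time_s'],'pos',s['eef_pos'].round(1),'yaw',y0.round(2),'turn_z units',round((y0-yaw)/6,3),'shift mm after turn',(M2.T@d).round(1),'shift now',(M.T@d).round(1),'tilt',M[:,2].round(4),'F',s['force'].round(2),'w',round(s['grip_width'],3),'gf',round(s['grip_force'],1))
E
python3 - <<'E'
from h import *
import rig
print([ (n,getattr(rig,n)) for n in dir(rig) if 'grip' in n.lower() or 'depth' in n.lower()], [n for n in dir(rig) if n[0]!='_'])
print(capture('wrist')['T_tool_cam'])
go(553,124,200,-5)
E
```

```text
[('grip_depth', 18.700000000000003)] ['PlanningError', 'capture', 'finish_job', 'grip_depth', 'sense']
[[ 1.23418804e-03 -9.52886659e-01 -3.03324072e-01  7.71029316e+01]
 [ 9.99998900e-01  1.42550432e-03 -4.09322480e-04  1.87675862e-01]
 [ 8.22427704e-04 -3.03323233e-01  9.52887370e-01 -1.42214553e+02]
 [ 0.00000000e+00  0.00000000e+00  0.00000000e+00  1.00000000e+00]]
t 0.2 pos [ 122.6 -510.3  231. ] yaw 13.51 turn_z units 3.085 shift mm after turn [ 373.4 -669.4   31. ] shift now [ 566.6 -516.2   31.5] tilt [ 0.e+00  7.e-04 -1.e+00] F [ 0.53  0.62 -0.6 ] w 1.002 gf 0.0
```

Emit:
servo_tool --commands '[[-1, [0, 0, 0], [0, 0, 1]], [-1, [0, 0, 0], [0, 0, 1]], [-1, [0, 0, 0], [0, 0, 1]], [-1, [0, 0, 0], [0, 0, 0.085]], [-1, [0.019, -0.033, 0], [0, 0, 0]], [-1, [0.019, -0.033, 0], [0, 0, 0]], [-1, [0.019, -0.033, 0], [0, 0, 0]], [-1, [0.019, -0.033, 0], [0, 0, 0]], [-1, [0.019, -0.033, 0], [0, 0, 0]], [-1, [0.019, -0.033, 0], [0, 0, 0]]]'

```text
time_s: 1.03
eef_pos: [254.0, -321.5, 231.3]
ee_rot: [0.0, 0.999, -0.042, 0.0]
force: [0.1, 0.1, 0.2]
grip_width: 0.998
grip_force: 0.0
```

Emit:
servo_tool --commands '[[-1, [0.019, -0.033, 0], [0, 0, 0]], [-1, [0.019, -0.033, 0], [0, 0, 0]], [-1, [0.019, -0.033, 0], [0, 0, 0]], [-1, [0.019, -0.033, 0], [0, 0, 0]], [-1, [0.019, -0.033, 0], [0, 0, 0]], [-1, [0.019, -0.033, 0], [0, 0, 0]], [-1, [0.019, -0.033, 0], [0, 0, 0]], [-1, [0.019, -0.033, 0], [0, 0, 0]], [-1, [0.019, -0.033, 0], [0, 0, 0]], [-1, [0.019, -0.033, 0], [0, 0, 0]]]'

```text
time_s: 1.87
eef_pos: [472.2, -9.0, 231.4]
ee_rot: [0.0, 0.999, -0.042, 0.0]
force: [-0.2, -0.7, -0.4]
grip_width: 0.999
grip_force: 0.0
```

```bash
python3 -c "
from h import *
go(553,124,200,-5)"
```

```text
t 1.8667 pos [472.2  -9.  231.4] yaw -4.8 turn_z units 0.034 shift mm after turn [  68.9 -139.5   31.4] shift now [  69.3 -139.3   31.4] tilt [ 2.e-04 -1.e-04 -1.e+00] F [-0.21 -0.74 -0.37] w 0.999 gf 0.0
```

Emit:
servo_tool --commands '[[-1, [0.017, -0.035, 0.008], [0, 0, 0]], [-1, [0.017, -0.035, 0.008], [0, 0, 0]], [-1, [0.017, -0.035, 0.008], [0, 0, 0]], [-1, [0.018, -0.034, 0.008], [0, 0, 0.034]], [-1, [0, 0, 0], [0, 0, 0]], [-1, [0, 0, 0], [0, 0, 0]]]'

```text
time_s: 2.37
eef_pos: [552.3, 122.8, 198.1]
ee_rot: [0.0, 0.999, -0.043, -0.001]
force: [-0.2, -0.3, 0.4]
grip_width: 0.996
grip_force: 0.0
```

```bash
python3 -c "
from h import *
go(553,124,200,-5)
c,K,D,T=cam('wrist'); save('w1.png',c)
np.savez('w1.npz',K=K,D=D,T=T,px=c['pixels'],z=c['z_map'])
P=cloud(c,K,D,T); print(np.nanpercentile(P[...,2],[1,50,90,99]))
"
```

```text
t 2.3667 pos [552.3 122.8 198.1] yaw -4.9 turn_z units 0.016 shift mm after turn [ 0.6 -1.3 -1.9] shift now [ 0.6 -1.3 -1.9] tilt [-2.e-03 -1.e-04 -1.e+00] F [-0.18 -0.31  0.36] w 0.996 gf 0.0
[-2.00600748e+00  1.47867171e-01  2.76727565e+02  2.94039895e+02]
```

View pics/w1.png

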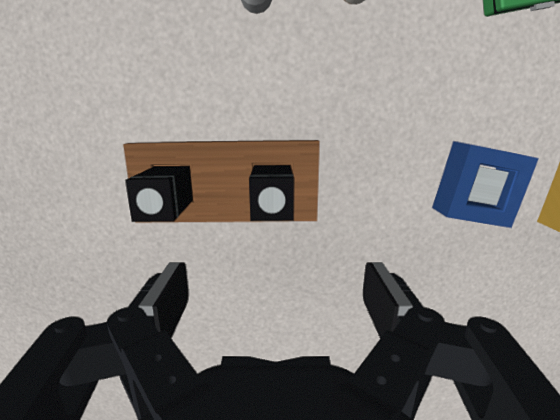

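The wrist view shows both cassettes with white discs at (150,201) and (272,200), and the blue dock at (487,184).

```bash
cat > d.py <<'E'
from m import *
def discs(f):
    d=np.load(f); hsv=cv2.cvtColor(d['px'],cv2.COLOR_RGB2HSV); P=cloud({'z_map':d['z']},d['K'],d['D'],d['T'])
    P[240:]=np.nan; top=(P[...,2]>65)&(P[...,2]<95)
    n,l,st,ce=cv2.connectedComponentsWithStats(top.astype(np.uint8))
    for i in range(1,n):
        if st[i,4]<500: continue
        m=l==i; w=m&(hsv[...,2]>120); print('z',np.median(P[m][:,2]).round(1),'rect',fit(plane(rect(m),78,d['K'],d['D'],d['T'])),'disc',plane([np.argwhere(w).mean(0)[::-1]],78,d['K'],d['D'],d['T'])[0].round(1))
def wells(f):
    d=np.load(f); hsv=cv2.cvtColor(d['px'],cv2.COLOR_RGB2HSV).astype(int); H,S,V=[hsv[...,i] for i in range(3)]
    P=cloud({'z_map':d['z']},d['K'],d['D'],d['T'])
    for n,m in [('blue',(abs(H-110)<12)&(S>120)&(V>40)),('yellow',(abs(H-22)<8)&(S>150)&(V>80))]:
        m[260:]=0; t=m&(abs(P[...,2]-34)<4)
        if t.sum()<500: continue
        r=rect(t); full=np.zeros(m.shape,np.uint8); cv2.fillPoly(full,[r.astype(np.int32)],1)
        print(n,'outer',fit(plane(r,34,d['K'],d['D'],d['T'])),'z',np.median(P[t][:,2]).round(1))
        h=(full>0)&~t; ri=rect(h); print('  hole',fit(plane(ri,34,d['K'],d['D'],d['T'])),'panz',np.median(P[h&(V>100)&(S<60)][:,2]).round(1))
E
python3 -c "
from d import *
discs('w1.npz'); wells('w1.npz')"
```

```text
z 77.9 rect [553.8 126.3  39.3  43.2  86.2] disc [551.6 125.9  78. ]
z 77.8 rect [562.6 233.8  45.2  42.3  85.3] disc [561.3 236.6  78. ]
blue outer [ 534.1 -106.1   82.4   78.7   76. ] z 33.5
  hole [ 534.8 -106.1   42.9   43.7   76.2] panz nan
```

Emit:
servo_tool --commands '[[-1, [0, -0.003, 0.03], [0, 0, 0]], [-1, [0, 0, 0.035], [0, 0, 0]], [-1, [0, 0, 0.035], [0, 0, 0]], [-1, [0, 0, 0.03], [0, 0, 0]], [-1, [0, 0, 0.024], [0, 0, 0]], [-1, [0, 0, 0], [0, 0, 0]]]'

```text
time_s: 2.92
eef_pos: [550.0, 123.1, 41.7]
ee_rot: [0.0, 0.999, -0.046, -0.004]
force: [-1.5, 0.1, -1.6]
grip_width: 1.004
grip_force: 0.0
```

```bash
python3 -c "
from h import *
go(552.7,125.8,44,-5)"
```

```text
t 2.9167 pos [550.  123.1  41.7] yaw -5.23 turn_z units -0.038 shift mm after turn [ 2.5 -2.9 -2.3] shift now [ 2.4 -2.9 -2.4] tilt [-7.4e-03 -2.0e-04 -1.0e+00] F [-1.51  0.09 -1.58] w 1.004 gf 0.0
```

Emit:
servo_tool --commands '[[-1, [0, 0, 0], [0, 0, 0]], [-1, [0, 0, 0], [0, 0, 0]]]'

```text
time_s: 3.08
eef_pos: [553.6, 123.9, 47.4]
ee_rot: [-0.0, 0.999, -0.046, 0.002]
force: [-0.2, -0.4, 1.3]
grip_width: 1.0
grip_force: 0.0
```

```bash
python3 -c "
from h import *
go(552.7,125.8,44,-5)"
```

```text
t 3.0833 pos [553.6 123.9  47.4] yaw -5.22 turn_z units -0.037 shift mm after turn [-1.1 -1.9  3.4] shift now [-1.1 -1.9  3.4] tilt [ 0.0031  0.     -1.    ] F [-0.23 -0.42  1.29] w 1.0 gf 0.0
```

Oscillation after a fast descent; adjust, settle, then close.

Emit:
servo_tool --commands '[[-1, [0, -0.002, 0], [0, 0, -0.035]], [-1, [0, 0, 0], [0, 0, 0]], [-1, [0, 0, 0], [0, 0, 0]], [-1, [0, 0, 0], [0, 0, 0]], [-1, [0, 0, 0], [0, 0, 0]]]'

```text
time_s: 3.5
eef_pos: [552.9, 126.5, 45.6]
ee_rot: [0.0, 0.999, -0.043, 0.0]
force: [-0.6, 0.0, 0.1]
grip_width: 0.998
grip_force: 0.0
```

```bash
python3 -c "
from h import *
go(552.7,125.8,44,-5)"
```

```text
t 3.5 pos [552.9 126.5  45.6] yaw -4.98 turn_z units 0.003 shift mm after turn [-0.1  0.7  1.6] shift now [-0.1  0.7  1.6] tilt [ 5.e-04 -0.e+00 -1.e+00] F [-0.59  0.04  0.11] w 0.998 gf 0.0
```

Emit:
servo_tool --commands '[[0.0, [0, 0, 0.001], [0, 0, 0]], [0.2, [0, 0, 0], [0, 0, 0]], [1, [0, 0, 0], [0, 0, 0]], [1, [0, 0, 0], [0, 0, 0]], [1, [0, 0, 0], [0, 0, 0]], [1, [0, 0, 0], [0, 0, 0]], [1, [0, 0, 0], [0, 0, 0]], [1, [0, 0, 0], [0, 0, 0]]]' --squeeze 60

```text
time_s: 4.17
eef_pos: [553.0, 126.4, 44.5]
ee_rot: [0.0, 0.999, -0.044, 0.0]
force: [0.6, 0.7, 1.9]
grip_width: 0.463
grip_force: 61.8
```

Emit:
servo_tool --commands '[[1, [0, 0, -0.005], [0, 0, 0]], [1, [0, 0, -0.005], [0, 0, 0]], [1, [0, 0, -0.005], [0, 0, 0]], [1, [0, 0, -0.005], [0, 0, 0]], [1, [0, 0, 0], [0, 0, 0]], [1, [0, 0, 0], [0, 0, 0]], [1, [0, 0, 0], [0, 0, 0]], [1, [0, 0, 0], [0, 0, 0]], [1, [0, 0, 0], [0, 0, 0]], [1, [0, 0, 0], [0, 0, 0]]]'

```text
time_s: 5.0
eef_pos: [552.7, 126.4, 64.1]
ee_rot: [0.0, 0.999, -0.044, -0.0]
force: [0.2, 0.5, -5.8]
grip_width: 0.461
grip_force: 61.0
```

```bash
python3 -c "
from h import *
go(552.7,125.8,64,-5)"
```

```text
t 5.0 pos [552.7 126.4  64.1] yaw -5.0 turn_z units 0.001 shift mm after turn [0.  0.6 0.1] shift now [0.  0.6 0.1] tilt [-4.e-04  0.e+00 -1.e+00] F [ 0.22  0.5  -5.79] w 0.461 gf 61.0
```

The first cassette weighs about 5.8 N, so it is the heavy one and goes to the blue dock.

```bash
python3 -c "
from h import *
go(490,-100,120,-14.2)"
```

```text
t 5.0 pos [552.7 126.4  64.1] yaw -5.0 turn_z units 1.534 shift mm after turn [ -5.2 234.9 -55.9] shift now [-42.8 231.  -55.9] tilt [-4.e-04  0.e+00 -1.e+00] F [ 0.22  0.5  -5.79] w 0.461 gf 61.0
```

Emit:
servo_tool --commands '[[1, [0, 0, -0.02], [0, 0, 0]], [1, [0, 0, -0.02], [0, 0, 0]], [1, [0, 0, -0.016], [0, 0, 0.767]], [1, [0, 0, 0], [0, 0, 0.767]], [1, [0, 0.025, 0], [0, 0, 0]], [1, [0, 0.03, 0], [0, 0, 0]], [1, [0, 0.03, 0], [0, 0, 0]], [1, [0, 0.03, 0], [0, 0, 0]], [1, [0, 0.03, 0], [0, 0, 0]], [1, [-0.005, 0.03, 0], [0, 0, 0]]]'

```text
time_s: 5.83
eef_pos: [505.0, -43.5, 120.4]
ee_rot: [0.0, 0.992, -0.124, 0.0]
force: [-0.1, -1.3, -5.7]
grip_width: 0.458
grip_force: 64.7
```

Emit:
servo_tool --commands '[[1, [0, 0.03, 0], [0, 0, 0]], [1, [0, 0.02, 0], [0, 0, 0]], [1, [0, 0.01, 0], [0, 0, 0]], [1, [0, 0, 0], [0, 0, 0]], [1, [0, 0, 0], [0, 0, 0]], [1, [0, 0, 0], [0, 0, 0]], [1, [0, 0, 0], [0, 0, 0]]]'

```text
time_s: 6.42
eef_pos: [490.5, -99.1, 120.3]
ee_rot: [-0.0, 0.992, -0.123, -0.0]
force: [-0.1, 0.6, -5.1]
grip_width: 0.456
grip_force: 64.8
```

```bash
python3 -c "
from d import *
go(534.3,-106.6,80,-14.2)
c,K,D,T=cam('wrist'); save('w2.png',c)
np.savez('w2.npz',K=K,D=D,T=T,px=c['pixels'],z=c['z_map'])
wells('w2.npz')
"
```

```text
t 6.4167 pos [490.5 -99.1 120.3] yaw -14.12 turn_z units 0.013 shift mm after turn [44.3 -3.5 40.3] shift now [44.3 -3.4 40.2] tilt [-1.e-04  2.e-04 -1.e+00] F [-0.07  0.57 -5.11] w 0.456 gf 64.8
blue outer [ 533.3 -108.1   79.1   78.6   75.9] z 33.6
  hole [ 533.8 -108.5   42.6   42.6   75.9] panz nan
yellow outer [ 504.9 -244.8   81.6   78.6   77.3] z 33.6
  hole [ 505.4 -244.5   43.    42.9   77.1] panz nan
```

View pics/w2.png

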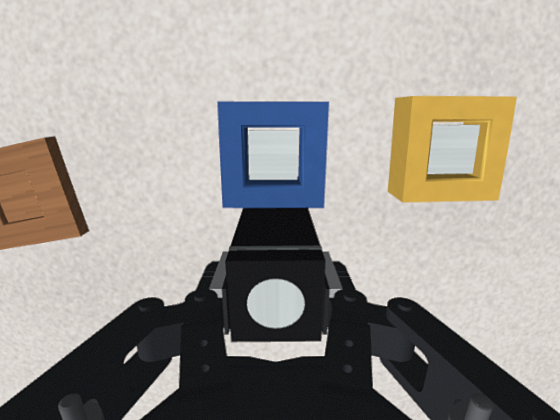

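The view shows the gripped cassette's disc at (276,303), the blue well centred near (273,154), and the yellow well near (458,149).

```bash
python3 -c "
from d import *
d=np.load('w2.npz');K,D,T=d['K'],d['D'],d['T']; V=d['px'].max(2)
zt=120.3-44.5+78
m=np.zeros(V.shape,bool); m[270:335,238:318]=1
w=m&(V>120); w=rect(w); P=plane(w,zt,K,D,T); print('disc',cv2.minEnclosingCircle(P[:,:2].astype(np.float32)))
Pc=cloud({'z_map':d['z']},K,D,T); print(np.nanmedian(Pc[290:315,260:290],axis=(0,1)))
t=(abs(Pc[...,2]-zt)<4); t[:230]=0; t[345:]=0; t[:,:220]=0; t[:,335:]=0
r=rect(t); print('top',fit(plane(r,zt,K,D,T)),r.min(0),r.max(0))
M=R.from_euler('z',-14.12,degrees=True).as_matrix()
for n,p in (('tcp',(490.5,-99.1)),('well',(533.8,-108.4))): print(n,(M.T@np.array([*p,0])).round(1))
p=cv2.minEnclosingCircle(P[:,:2].astype(np.float32))[0]; print((M.T@np.array([*p,0])).round(1))
"
```

```text
disc ((490.4964904785156, -99.64331817626953), 12.212227821350098)
[491.73049282 -99.4203243  154.09027412]
top [ 491.9 -100.6   46.8   42.2   76. ] [220 255] [334 341]
tcp [499.9  23.6   0. ]
well [544.1  25.1   0. ]
[500.  23.   0.]
```

Emit:
servo_tool --commands '[[1, [0.015, -0.002, 0], [0, 0, 0]], [1, [0.015, 0, 0], [0, 0, 0]], [1, [0.014, 0, 0.005], [0, 0, 0]], [1, [0, 0, 0.01], [0, 0, 0]], [1, [0, 0, 0.015], [0, 0, 0]], [1, [0, 0, 0.01], [0, 0, 0]], [1, [0, 0, 0.004], [0, 0, 0]], [1, [0, 0, 0], [0, 0, 0]], [1, [0, 0, 0], [0, 0, 0]], [1, [0, 0, 0], [0, 0, 0]]]'

```text
time_s: 7.3
eef_pos: [533.8, -109.1, 77.0]
ee_rot: [0.0, 0.992, -0.124, 0.001]
force: [-1.3, 0.0, -6.1]
grip_width: 0.462
grip_force: 65.0
```

```bash
python3 -c "
from h import *
go(533.9,-107.9,74,-14.1)"
```

```text
t 7.3 pos [ 533.8 -109.1   77. ] yaw -14.19 turn_z units -0.016 shift mm after turn [-0.2 -1.2  3. ] shift now [-0.2 -1.2  3. ] tilt [ 1.2e-03 -5.0e-04 -1.0e+00] F [-1.35  0.04 -6.07] w 0.462 gf 65.0
```

Emit:
servo_tool --commands '[[1, [0, -0.001, 0.002], [0, 0, 0]], [1, [0, 0, 0.002], [0, 0, 0]], [1, [0, 0, 0.002], [0, 0, 0]], [1, [0, 0, 0.002], [0, 0, 0]], [1, [0, 0, 0], [0, 0, 0]], [1, [0, 0, 0], [0, 0, 0]]]'

```text
time_s: 7.8
eef_pos: [533.6, -108.0, 68.2]
ee_rot: [-0.0, 0.992, -0.124, -0.0]
force: [0.0, 0.4, -4.4]
grip_width: 0.459
grip_force: 65.0
```

```bash
python3 -c "
from h import *
go(533.9,-107.9,74,-14.1)"
```

```text
t 7.8 pos [ 533.6 -108.    68.2] yaw -14.2 turn_z units -0.017 shift mm after turn [ 0.2 -0.2 -5.8] shift now [ 0.2 -0.2 -5.8] tilt [-3.e-04  1.e-04 -1.e+00] F [ 0.02  0.35 -4.35] w 0.459 gf 65.0
```

Emit:
servo_tool --commands '[[1, [0, 0, 0.001], [0, 0, 0]], [1, [0, 0, 0.001], [0, 0, 0]], [1, [0, 0, 0.001], [0, 0, 0]], [1, [0, 0, 0.001], [0, 0, 0]], [1, [0, 0, 0], [0, 0, 0]]]'

```text
time_s: 8.22
eef_pos: [533.6, -108.0, 64.1]
ee_rot: [-0.0, 0.992, -0.124, -0.0]
force: [-1.0, 0.0, -5.8]
grip_width: 0.459
grip_force: 65.0
```

Emit:
servo_tool --commands '[[1, [0, 0, 0.001], [0, 0, 0]], [1, [0, 0, 0.001], [0, 0, 0]], [1, [0, 0, 0.001], [0, 0, 0]], [1, [0, 0, 0.001], [0, 0, 0]], [1, [0, 0, 0], [0, 0, 0]]]'

```text
time_s: 8.63
eef_pos: [533.8, -108.0, 60.5]
ee_rot: [0.0, 0.992, -0.124, 0.0]
force: [-1.0, 0.6, -0.6]
grip_width: 0.457
grip_force: 65.7
```

Emit:
servo_tool --commands '[[1, [0, 0, 0.001], [0, 0, 0]], [1, [0, 0, 0.001], [0, 0, 0]], [1, [0, 0, 0.001], [0, 0, 0]], [1, [0, 0, 0.001], [0, 0, 0]], [1, [0, 0, 0.001], [0, 0, 0]], [1, [0, 0, 0.001], [0, 0, 0]], [1, [0, 0, 0.001], [0, 0, 0]], [1, [0, 0, 0.001], [0, 0, 0]]]'

```text
time_s: 9.3
eef_pos: [533.8, -108.1, 52.2]
ee_rot: [0.0, 0.992, -0.124, 0.0]
force: [-1.0, 0.8, 1.1]
grip_width: 0.459
grip_force: 65.7
```

Emit:
servo_tool --commands '[[1, [0, 0, 0.0005], [0, 0, 0]], [1, [0, 0, 0.0005], [0, 0, 0]], [1, [0, 0, 0.0005], [0, 0, 0]], [1, [0, 0, 0], [0, 0, 0]]]'

```text
time_s: 9.63
eef_pos: [533.7, -108.0, 50.7]
ee_rot: [0.0, 0.992, -0.124, 0.0]
force: [-0.5, 0.5, -0.7]
grip_width: 0.458
grip_force: 65.8
```

Emit:
servo_tool --commands '[[1, [0, 0, 0.0005], [0, 0, 0]], [1, [0, 0, 0.0005], [0, 0, 0]], [1, [0, 0, 0.0005], [0, 0, 0]], [1, [0, 0, 0], [0, 0, 0]]]'

```text
time_s: 9.97
eef_pos: [533.7, -108.0, 49.2]
ee_rot: [-0.0, 0.992, -0.124, 0.0]
force: [-1.1, -0.1, 0.7]
grip_width: 0.46
grip_force: 65.8
```

Emit:
servo_tool --commands '[[1, [0, 0, 0.0005], [0, 0, 0]], [1, [0, 0, 0.0005], [0, 0, 0]], [1, [0, 0, 0], [0, 0, 0]]]'

```text
time_s: 10.22
eef_pos: [533.7, -108.0, 48.2]
ee_rot: [0.0, 0.992, -0.124, 0.0]
force: [-1.1, -0.4, -0.4]
grip_width: 0.457
grip_force: 65.8
```

Emit:
servo_tool --commands '[[1, [0, 0, 0.0005], [0, 0, 0]], [1, [0, 0, 0.0005], [0, 0, 0]], [1, [0, 0, 0], [0, 0, 0]]]'

```text
time_s: 10.47
eef_pos: [533.7, -108.0, 47.2]
ee_rot: [-0.0, 0.992, -0.124, 0.0]
force: [0.7, 0.8, -0.3]
grip_width: 0.46
grip_force: 65.8
```

Emit:
servo_tool --commands '[[1, [0, 0, 0.0005], [0, 0, 0]], [1, [0, 0, 0], [0, 0, 0]]]'

```text
time_s: 10.63
eef_pos: [533.7, -108.0, 46.7]
ee_rot: [-0.0, 0.992, -0.124, -0.0]
force: [-0.2, 1.0, 1.0]
grip_width: 0.458
grip_force: 65.8
```

Emit:
servo_tool --commands '[[1, [0, 0, 0.0005], [0, 0, 0]], [1, [0, 0, 0], [0, 0, 0]]]'

```text
time_s: 10.8
eef_pos: [533.7, -108.0, 46.2]
ee_rot: [-0.0, 0.992, -0.124, 0.0]
force: [-0.8, 0.4, -0.1]
grip_width: 0.458
grip_force: 65.8
```

Emit:
servo_tool --commands '[[1, [0, 0, 0.0005], [0, 0, 0]], [1, [0, 0, 0], [0, 0, 0]]]'

```text
time_s: 10.97
eef_pos: [533.7, -108.0, 45.8]
ee_rot: [0.0, 0.992, -0.124, 0.0]
force: [0.2, -0.0, 0.0]
grip_width: 0.462
grip_force: 65.9
```

Emit:
servo_tool --commands '[[1, [0, 0, 0.0005], [0, 0, 0]], [1, [0, 0, 0], [0, 0, 0]]]'

```text
time_s: 11.13
eef_pos: [533.8, -108.0, 45.7]
ee_rot: [0.0, 0.992, -0.124, 0.0]
force: [-1.2, 0.6, 5.5]
grip_width: 0.462
grip_force: 66.6
```

Emit:
servo_tool --commands '[[1, [0, 0, 0.0005], [0, 0, 0]], [1, [0, 0, 0], [0, 0, 0]]]'

```text
time_s: 11.3
eef_pos: [533.8, -108.1, 45.7]
ee_rot: [0.0, 0.992, -0.124, 0.0]
force: [-3.9, 1.7, 9.3]
grip_width: 0.455
grip_force: 67.2
```

Bottom stop felt at z 45.7, with about 15 N on the pan. Release, then move up.

Emit:
servo_tool --commands '[[1, [0, 0, -0.0008], [0, 0, 0]], [-1, [0, 0, 0], [0, 0, 0]], [-1, [0, 0, 0], [0, 0, 0]], [-1, [0, 0, 0], [0, 0, 0]], [-1, [0, 0, 0], [0, 0, 0]], [-1, [0, 0, -0.02], [0, 0, 0]], [-1, [0, 0, -0.035], [0, 0, 0]], [-1, [0, 0, -0.035], [0, 0, 0]], [-1, [0, 0, -0.02], [0, 0, 0]], [-1, [0, 0, 0], [0, 0, 0]]]'

```text
time_s: 12.13
eef_pos: [535.5, -108.8, 160.2]
ee_rot: [0.001, 0.992, -0.124, 0.004]
force: [0.3, 0.2, 0.8]
grip_width: 1.002
grip_force: 0.0
```

```bash
python3 -c "
from h import *
go(562,235.5,160,-5)"
```

```text
t 12.1333 pos [ 535.5 -108.8  160.2] yaw -14.19 turn_z units -1.532 shift mm after turn [-3.700e+00 -3.453e+02  2.000e-01] shift now [ -58.7 -340.2   -0.8] tilt [ 0.0075 -0.0033 -1.    ] F [0.27 0.18 0.81] w 1.002 gf 0.0
```

Emit:
servo_tool --commands '[[-1, [0, 0, 0], [0, 0, -0.766]], [-1, [0, -0.02, 0], [0, 0, -0.766]], [-1, [0, -0.036, 0], [0, 0, 0]], [-1, [0, -0.036, 0], [0, 0, 0]], [-1, [0, -0.036, 0], [0, 0, 0]], [-1, [0, -0.036, 0], [0, 0, 0]], [-1, [0, -0.036, 0], [0, 0, 0]], [-1, [0, -0.036, 0], [0, 0, 0]], [-1, [0, -0.036, 0], [0, 0, 0]], [-1, [0, -0.03, 0], [0, 0, 0]]]'

```text
time_s: 12.97
eef_pos: [561.1, 195.0, 154.7]
ee_rot: [-0.0, 0.999, -0.043, -0.001]
force: [0.5, 0.2, -0.2]
grip_width: 1.003
grip_force: 0.0
```

Emit:
servo_tool --commands '[[-1, [0, -0.025, 0], [0, 0, 0]], [-1, [0, -0.015, 0], [0, 0, 0]], [-1, [0, 0, 0], [0, 0, 0]], [-1, [0, 0, 0], [0, 0, 0]], [-1, [0, 0, 0], [0, 0, 0]]]'

```text
time_s: 13.38
eef_pos: [565.2, 231.3, 155.2]
ee_rot: [0.0, 0.999, -0.044, -0.0]
force: [-0.4, 0.3, -0.1]
grip_width: 1.003
grip_force: 0.0
```

```bash
python3 -c "
from d import *
go(562,235.5,44.5,-5)
c,K,D,T=cam('wrist'); save('w3.png',c)
np.savez('w3.npz',K=K,D=D,T=T,px=c['pixels'],z=c['z_map'])
discs('w3.npz')
"
```

```text
t 13.3833 pos [565.2 231.3 155.2] yaw -5.06 turn_z units -0.011 shift mm after turn [ -3.5  -3.9 110.7] shift now [ -3.5  -4.  110.7] tilt [-6.e-04 -5.e-04 -1.e+00] F [-0.38  0.27 -0.08] w 1.003 gf 0.0
z 77.8 rect [565.6 235.9  40.2  37.9  85. ] disc [561.4 236.2  78. ]
```

```bash
sed -i 's/P\[240:\]=np.nan/P[CUT:]=np.nan/; s/^def discs/CUT=300\ndef discs/' d.py; python3 -c "
from d import *
discs('w3.npz')
"
```

```text
z 77.8 rect [563.4 236.1  40.2  42.2  85. ] disc [561.4 236.2  78. ]
```

View pics/w3.png

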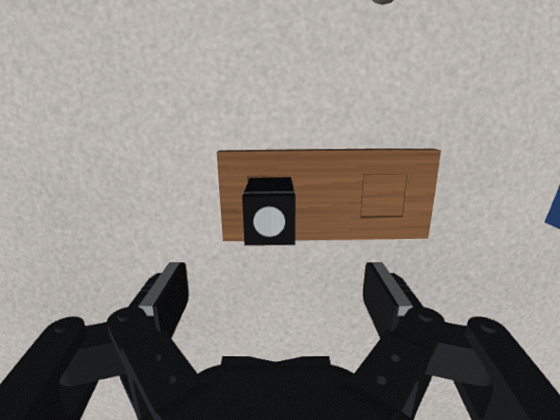

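The remaining cassette's disc is at (269,222) and the other recess is empty. Average centre ≈ (562.4, 236.1).

Emit:
servo_tool --commands '[[-1, [-0.003, -0.0045, 0.02], [0, 0, 0]], [-1, [0, 0, 0.03], [0, 0, 0]], [-1, [0, 0, 0.03], [0, 0, 0]], [-1, [0, 0, 0.02], [0, 0, 0]], [-1, [0, 0, 0.01], [0, 0, 0]], [-1, [0, 0, 0], [0, 0, 0]], [-1, [0, 0, 0], [0, 0, 0]], [-1, [0, 0, 0], [0, 0, 0]], [-1, [0, 0, 0], [0, 0, 0]], [-1, [0, 0, 0], [0, 0, 0]]]'

```text
time_s: 14.27
eef_pos: [563.1, 237.3, 46.8]
ee_rot: [-0.0, 0.999, -0.044, 0.001]
force: [-0.5, 0.1, 0.9]
grip_width: 0.997
grip_force: 0.0
```

```bash
python3 -c "
from h import *
go(562.4,236.1,44.5,-5)"
```

```text
t 14.2667 pos [563.1 237.3  46.8] yaw -5.01 turn_z units -0.001 shift mm after turn [-0.6  1.3  2.3] shift now [-0.6  1.3  2.3] tilt [ 2.e-03  4.e-04 -1.e+00] F [-0.46  0.07  0.87] w 0.997 gf 0.0
```

Emit:
servo_tool --commands '[[0.0, [-0.0005, 0.001, 0.001], [0, 0, 0]], [0.2, [0, 0, 0], [0, 0, 0]], [1, [0, 0, 0], [0, 0, 0]], [1, [0, 0, 0], [0, 0, 0]], [1, [0, 0, 0], [0, 0, 0]], [1, [0, 0, 0], [0, 0, 0]], [1, [0, 0, 0], [0, 0, 0]], [1, [0, 0, 0], [0, 0, 0]]]' --squeeze 60

```text
time_s: 14.93
eef_pos: [562.2, 236.3, 44.9]
ee_rot: [-0.0, 0.999, -0.044, 0.0]
force: [0.3, 0.9, 3.2]
grip_width: 0.459
grip_force: 60.7
```

Emit:
servo_tool --commands '[[1, [0, 0, -0.005], [0, 0, 0]], [1, [0, 0, -0.005], [0, 0, 0]], [1, [0, 0, -0.005], [0, 0, 0]], [1, [0, 0, -0.005], [0, 0, 0]], [1, [0, 0, 0], [0, 0, 0]], [1, [0, 0, 0], [0, 0, 0]], [1, [0, 0, 0], [0, 0, 0]], [1, [0, 0, 0], [0, 0, 0]], [1, [0, 0, 0], [0, 0, 0]], [1, [0, 0, 0], [0, 0, 0]]]'

```text
time_s: 15.77
eef_pos: [561.9, 236.3, 64.4]
ee_rot: [0.0, 0.999, -0.044, -0.0]
force: [-0.4, 0.7, -0.9]
grip_width: 0.457
grip_force: 60.4
```

```bash
python3 -c "
from h import *
go(462,-235,150,-12.8)"
```

```text
t 15.7667 pos [561.9 236.3  64.4] yaw -5.01 turn_z units 1.299 shift mm after turn [  7.  481.7 -85.6] shift now [-58.4 478.2 -85.6] tilt [-3.e-04 -0.e+00 -1.e+00] F [-0.42  0.7  -0.94] w 0.457 gf 60.4
```

It is light (~1 N), so it goes to the yellow dock, passing well above the blue one.

Emit:
servo_tool --commands '[[1, [0, 0, -0.02], [0, 0, 0]], [1, [0, 0, -0.03], [0, 0, 0.65]], [1, [0, 0, -0.025], [0, 0, 0.65]], [1, [0, 0.02, -0.01], [0, 0, 0]], [1, [0.002, 0.034, 0], [0, 0, 0]], [1, [0.001, 0.035, 0], [0, 0, 0]], [1, [0.001, 0.035, 0], [0, 0, 0]], [1, [0.001, 0.035, 0], [0, 0, 0]], [1, [0.001, 0.035, 0], [0, 0, 0]], [1, [0.001, 0.035, 0], [0, 0, 0]]]'

```text
time_s: 16.6
eef_pos: [517.4, 9.9, 149.7]
ee_rot: [0.0, 0.994, -0.111, 0.0]
force: [0.4, -0.3, -1.1]
grip_width: 0.461
grip_force: 60.7
```

Emit:
servo_tool --commands '[[1, [0, 0.035, 0], [0, 0, 0]], [1, [0, 0.035, 0], [0, 0, 0]], [1, [0, 0.035, 0], [0, 0, 0]], [1, [0, 0.035, 0], [0, 0, 0]], [1, [0, 0.035, 0], [0, 0, 0]], [1, [0, 0.035, 0], [0, 0, 0]], [1, [0, 0.025, 0], [0, 0, 0]], [1, [0, 0.015, 0], [0, 0, 0]], [1, [0, 0, 0], [0, 0, 0]], [1, [0, 0, 0], [0, 0, 0]]]'

```text
time_s: 17.43
eef_pos: [462.4, -232.5, 149.5]
ee_rot: [-0.0, 0.994, -0.112, -0.0]
force: [0.5, 0.7, -1.1]
grip_width: 0.457
grip_force: 60.6
```

```bash
python3 -c "
from h import *
go(462,-235,120,-12.8)"
```

```text
t 17.4333 pos [ 462.4 -232.5  149.5] yaw -12.88 turn_z units -0.013 shift mm after turn [ 0.1  2.5 29.5] shift now [ 0.1  2.5 29.5] tilt [-2.e-04  4.e-04 -1.e+00] F [ 0.52  0.65 -1.12] w 0.457 gf 60.6
```

Emit:
servo_tool --commands '[[1, [0, 0.001, 0.01], [0, 0, 0]], [1, [0, 0, 0.01], [0, 0, 0]], [1, [0, 0, 0.009], [0, 0, 0]], [1, [0, 0, 0], [0, 0, 0]], [1, [0, 0, 0], [0, 0, 0]], [1, [0, 0, 0], [0, 0, 0]], [1, [0, 0, 0], [0, 0, 0]], [1, [0, 0, 0], [0, 0, 0]]]'

```text
time_s: 18.1
eef_pos: [462.6, -233.4, 120.9]
ee_rot: [0.0, 0.994, -0.111, 0.0]
force: [-0.4, 0.9, -1.5]
grip_width: 0.46
grip_force: 60.6
```

```bash
python3 -c "
from d import *
c,K,D,T=cam('wrist'); save('w4.png',c)
np.savez('w4.npz',K=K,D=D,T=T,px=c['pixels'],z=c['z_map'])
wells('w4.npz')
p=sense()['eef_pos']; zt=p[2]-44.7+78; V=c['pixels'].max(2); m=np.zeros(V.shape,bool); m[270:335,238:318]=1
P=plane(rect(m&(V>120)),zt,K,D,T); print('disc',cv2.minEnclosingCircle(P[:,:2].astype(np.float32)))
go(505.2,-244.5,120,-12.8)
"
```

```text
blue outer [ 533.  -109.6   81.3   78.7   75.8] z 33.6
  hole [ 490.7 -120.8    0.     0.     0. ] panz nan
yellow outer [ 504.  -246.1   78.8   79.6   77.2] z 33.6
  hole [ 504.9 -246.7   42.8   42.7   77.3] panz nan
disc ((461.93133544921875, -233.58499145507812), 12.188615798950195)
t 18.15 pos [ 462.5 -233.4  120.9] yaw -12.8 turn_z units -0.001 shift mm after turn [44.   1.3  0.9] shift now [44.   1.3  0.9] tilt [ 5.e-04 -4.e-04 -1.e+00] F [-0.42  0.16 -0.23] w 0.46 gf 60.6
  return _methods._mean(a, axis=axis, dtype=dtype,
  ret = ret.dtype.type(ret / rcount)
```

View pics/w4.png

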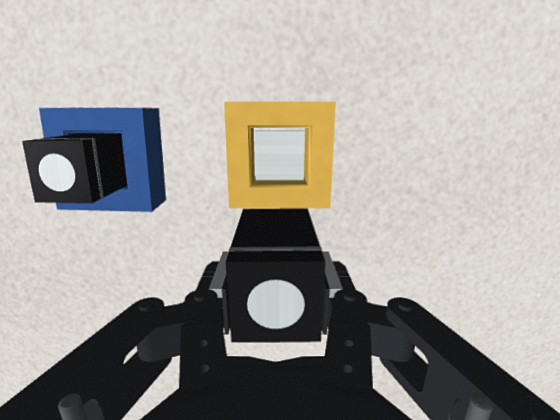

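The heavy cassette stands upright in the blue dock at (70,165). The yellow well is at (278,155) and the held disc at (276,304).

Emit:
servo_tool --commands '[[1, [0.015, 0.0028, 0], [0, 0, 0]], [1, [0.015, 0, 0], [0, 0, 0]], [1, [0.0144, 0, 0.005], [0, 0, 0]], [1, [0, 0, 0.01], [0, 0, 0]], [1, [0, 0, 0.015], [0, 0, 0]], [1, [0, 0, 0.01], [0, 0, 0]], [1, [0, 0, 0.004], [0, 0, 0]], [1, [0, 0, 0], [0, 0, 0]], [1, [0, 0, 0], [0, 0, 0]], [1, [0, 0, 0], [0, 0, 0]]]'

```text
time_s: 18.98
eef_pos: [505.3, -246.2, 77.3]
ee_rot: [0.0, 0.994, -0.112, 0.001]
force: [-0.9, 0.2, -0.2]
grip_width: 0.457
grip_force: 60.6
```

Emit:
servo_tool --commands '[[1, [0, 0, 0], [0, 0, 0]], [1, [0, 0, 0], [0, 0, 0]], [1, [0, 0, 0], [0, 0, 0]]]'

```text
time_s: 19.23
eef_pos: [505.2, -246.0, 76.9]
ee_rot: [0.0, 0.994, -0.112, 0.0]
force: [-0.6, -0.2, -0.5]
grip_width: 0.462
grip_force: 60.6
```

```bash
python3 -c "
from h import *
go(505.2,-246,74,-12.8)"
```

```text
t 19.2333 pos [ 505.2 -246.    76.9] yaw -12.8 turn_z units -0.001 shift mm after turn [ 0.  -0.   2.9] shift now [ 0.  -0.   2.9] tilt [ 4.e-04 -4.e-04 -1.e+00] F [-0.62 -0.19 -0.52] w 0.462 gf 60.6
```

Emit:
servo_tool --commands '[[1, [0, 0, 0.002], [0, 0, 0]], [1, [0, 0, 0.002], [0, 0, 0]], [1, [0, 0, 0.002], [0, 0, 0]], [1, [0, 0, 0.002], [0, 0, 0]], [1, [0, 0, 0], [0, 0, 0]], [1, [0, 0, 0], [0, 0, 0]]]'

```text
time_s: 19.73
eef_pos: [505.0, -245.9, 68.4]
ee_rot: [-0.0, 0.994, -0.112, -0.0]
force: [-0.2, 0.4, -1.1]
grip_width: 0.458
grip_force: 60.6
```

Emit:
servo_tool --commands '[[1, [0, 0, 0.001], [0, 0, 0]], [1, [0, 0, 0.001], [0, 0, 0]], [1, [0, 0, 0], [0, 0, 0]]]'

```text
time_s: 19.98
eef_pos: [505.0, -245.9, 66.4]
ee_rot: [-0.0, 0.994, -0.112, -0.0]
force: [-0.8, 0.2, -0.7]
grip_width: 0.46
grip_force: 60.6
```

Emit:
servo_tool --commands '[[1, [0, 0, 0.001], [0, 0, 0]], [1, [0, 0, 0.001], [0, 0, 0]], [1, [0, 0, 0], [0, 0, 0]]]'

```text
time_s: 20.23
eef_pos: [505.0, -245.9, 64.4]
ee_rot: [-0.0, 0.994, -0.112, -0.0]
force: [0.3, -0.1, -0.7]
grip_width: 0.46
grip_force: 60.6
```

Emit:
servo_tool --commands '[[1, [0, 0, 0.001], [0, 0, 0]], [1, [0, 0, 0.001], [0, 0, 0]], [1, [0, 0, 0.001], [0, 0, 0]], [1, [0, 0, 0.001], [0, 0, 0]], [1, [0, 0, 0], [0, 0, 0]]]'

```text
time_s: 20.65
eef_pos: [505.2, -246.0, 61.0]
ee_rot: [0.0, 0.994, -0.111, 0.0]
force: [-1.5, 1.1, 3.4]
grip_width: 0.457
grip_force: 61.3
```

Emit:
servo_tool --commands '[[1, [0, 0, 0.001], [0, 0, 0]], [1, [0, 0, 0.001], [0, 0, 0]], [1, [0, 0, 0.001], [0, 0, 0]], [1, [0, 0, 0.001], [0, 0, 0]], [1, [0, 0, 0], [0, 0, 0]]]'

```text
time_s: 21.07
eef_pos: [505.2, -246.0, 56.9]
ee_rot: [0.0, 0.994, -0.111, 0.0]
force: [-0.8, 0.2, 3.4]
grip_width: 0.459
grip_force: 61.4
```

Emit:
servo_tool --commands '[[1, [0, 0, 0.001], [0, 0, 0]], [1, [0, 0, 0.001], [0, 0, 0]], [1, [0, 0, 0.001], [0, 0, 0]], [1, [0, 0, 0], [0, 0, 0]]]'

```text
time_s: 21.4
eef_pos: [505.2, -246.0, 53.9]
ee_rot: [0.0, 0.994, -0.112, 0.0]
force: [-0.7, 1.7, 3.7]
grip_width: 0.463
grip_force: 61.4
```

Emit:
servo_tool --commands '[[1, [0, 0, 0.001], [0, 0, 0]], [1, [0, 0, 0.0005], [0, 0, 0]], [1, [0, 0, 0], [0, 0, 0]]]'

```text
time_s: 21.65
eef_pos: [505.2, -246.0, 52.4]
ee_rot: [0.0, 0.994, -0.111, 0.0]
force: [-0.9, 0.9, 4.9]
grip_width: 0.458
grip_force: 61.4
```

Emit:
servo_tool --commands '[[1, [0, 0, 0.0005], [0, 0, 0]], [1, [0, 0, 0.0005], [0, 0, 0]], [1, [0, 0, 0.0005], [0, 0, 0]], [1, [0, 0, 0], [0, 0, 0]]]'

```text
time_s: 21.98
eef_pos: [505.2, -246.0, 50.9]
ee_rot: [0.0, 0.994, -0.111, 0.0]
force: [-1.0, 1.4, 5.5]
grip_width: 0.46
grip_force: 61.3
```

Emit:
servo_tool --commands '[[1, [0, 0, 0.0005], [0, 0, 0]], [1, [0, 0, 0.0005], [0, 0, 0]], [1, [0, 0, 0], [0, 0, 0]]]'

```text
time_s: 22.23
eef_pos: [505.2, -246.0, 49.9]
ee_rot: [0.0, 0.994, -0.112, 0.0]
force: [-1.6, 2.1, 5.9]
grip_width: 0.463
grip_force: 61.3
```

Emit:
servo_tool --commands '[[1, [0, 0, 0.0005], [0, 0, 0]], [1, [0, 0, 0.0005], [0, 0, 0]], [1, [0, 0, 0], [0, 0, 0]]]'

```text
time_s: 22.48
eef_pos: [505.2, -246.0, 48.9]
ee_rot: [0.0, 0.994, -0.111, 0.0]
force: [-1.2, 0.6, 4.4]
grip_width: 0.459
grip_force: 61.3
```

Emit:
servo_tool --commands '[[1, [0, 0, 0.0005], [0, 0, 0]], [1, [0, 0, 0], [0, 0, 0]]]'

```text
time_s: 22.65
eef_pos: [505.2, -246.0, 48.4]
ee_rot: [0.0, 0.994, -0.111, 0.0]
force: [-1.7, 0.9, 5.6]
grip_width: 0.459
grip_force: 61.3
```

Emit:
servo_tool --commands '[[1, [0, 0, 0.0005], [0, 0, 0]], [1, [0, 0, 0.0005], [0, 0, 0]], [1, [0, 0, 0], [0, 0, 0]]]'

```text
time_s: 22.9
eef_pos: [505.2, -246.0, 47.4]
ee_rot: [0.0, 0.994, -0.111, 0.0]
force: [-1.6, 1.3, 5.3]
grip_width: 0.459
grip_force: 61.5
```

Emit:
servo_tool --commands '[[1, [0, 0, 0.0005], [0, 0, 0]], [1, [0, 0, 0], [0, 0, 0]]]'

```text
time_s: 23.07
eef_pos: [505.2, -246.0, 47.3]
ee_rot: [0.0, 0.994, -0.111, 0.0]
force: [-2.7, 1.7, 9.2]
grip_width: 0.461
grip_force: 62.0
```

Emit:
servo_tool --commands '[[1, [0, 0, 0.0005], [0, 0, 0]], [1, [0, 0, 0], [0, 0, 0]]]'

```text
time_s: 23.23
eef_pos: [505.3, -246.0, 47.3]
ee_rot: [0.0, 0.994, -0.111, 0.0]
force: [-3.9, 3.9, 13.1]
grip_width: 0.458
grip_force: 62.6
```

Emit:
servo_tool --commands '[[1, [0, 0, -0.0008], [0, 0, 0]], [-1, [0, 0, 0], [0, 0, 0]], [-1, [0, 0, 0], [0, 0, 0]], [-1, [0, 0, 0], [0, 0, 0]], [-1, [0, 0, 0], [0, 0, 0]], [-1, [0, 0, -0.02], [0, 0, 0]], [-1, [0, 0, -0.035], [0, 0, 0]], [-1, [0, 0, -0.035], [0, 0, 0]], [-1, [0, 0, -0.02], [0, 0, 0]], [-1, [0, 0, 0], [0, 0, 0]]]'

```text
time_s: 24.07
eef_pos: [506.7, -247.0, 161.5]
ee_rot: [0.002, 0.994, -0.111, 0.003]
force: [0.5, 0.1, 0.4]
grip_width: 1.003
grip_force: 0.0
```

Emit:
servo_tool --commands '[[-1, [-0.035, 0, -0.02], [0, 0, 0]], [-1, [-0.035, 0, -0.02], [0, 0, 0]], [-1, [0, 0, 0], [0, 0, 0]], [-1, [0, 0, 0], [0, 0, 0]], [-1, [0, 0, 0], [0, 0, 0]], [-1, [0, 0, 0], [0, 0, 0]]]'

```text
time_s: 24.57
eef_pos: [437.2, -230.4, 195.8]
ee_rot: [-0.0, 0.994, -0.111, -0.001]
force: [0.5, 0.7, 0.0]
grip_width: 1.002
grip_force: 0.0
```

```bash
python3 -c "
from d import *
CUT=420
c,K,D,T=cam('wrist'); save('w5.png',c)
P=cloud(c,K,D,T); P[250:]=np.nan
t=(P[...,2]>68)&(P[...,2]<90); n,l,st,ce=cv2.connectedComponentsWithStats(t.astype(np.uint8))
for i in range(1,n):
    if st[i,4]>300: Q=P[l==i]; print(np.median(Q,0).round(1),'z spread',np.percentile(Q[:,2],[2,98]).round(1))
"
```

```text
[ 505.1 -246.2   80.3] z spread [78.7 81.9]
[ 533.4 -111.1   79. ] z spread [69.8 80.5]
```

View pics/w5.png

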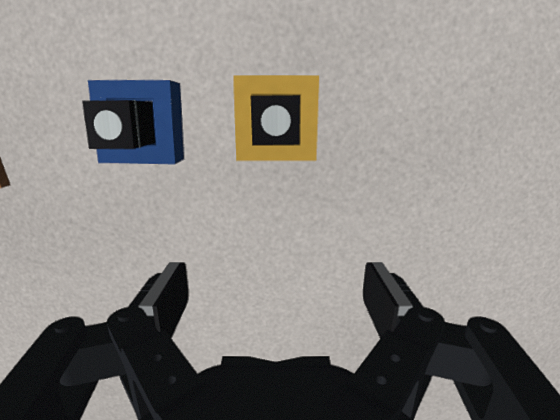

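Both cassettes stand upright and released, blue at (120,125) and yellow at (276,120), at the expected heights (tops at 79 and 80 mm).

```bash
python3 -c "
from rig import *
print(finish_job())"
```

```text
the job is handed in; nothing more can be done
None
```

The job is handed in at about 25 s: the heavy cassette (about 5.8 N) is in the blue dock and the light one (about 1 N) in the yellow, both pressed to the stop with about 15 N and released, but no verdict came back from the judge.

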